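# Carry an open tray of loose tubes to a loading stage and crank it to the mark

### The arm

A 6-joint arm with a two-finger parallel gripper is mounted at the origin on a cart in front of the work surface, level with it; the furniture and walls round the work are solid. World frame = base frame: x ahead of the robot, y to its left, z up, the work surface at z = 0. Lengths are in mm, angles in rad, forces in N, time in s.
With the tool pointing down it reaches from about 275 to 1000 mm from the base axis. Payload 8.4 kg.
Tool frame: the origin (TCP) lies on the centre line of the jaws, within the pads' length; the fingertips stand 25 mm ahead of it and the grasp point (between the pads) lies 6 mm ahead of it; z points along the fingers, y is the line along which they close (so a half turn about z gives the same grasp; the last joint's range is limited). The gripper opens to 85 mm and grips with 20 to 120 N. Pads are 22 mm wide; open, the fingers measure 114 mm over their backs; the gripper's body (76 mm by 85 mm) begins 54 mm behind the grasp point. The pads swing forward as they close: fully open they stand 13 mm farther back than shut.
Start: joints at [1.121, 0.353, 1.633, -0, 1.155, -0.002], TCP at [270.614, 563.379, 256.281] pointing down, gripper open.
Joint ranges: [-2.63, 2.63], [-0.92, 2.1], [0.06, 2.66], [-1.3, 4.44], [0, 2.69], [-3.02, 3.02]. Speed limits (rad/s): [2.22, 2.22, 2.79, 3.14, 3.14, 3.14].

### API

Orientations are given as [roll, pitch, yaw] about the fixed x, y, z axes, in that order (R = Rz(yaw) Ry(pitch) Rx(roll)).
In Python, from rig import r gives the robot as it stands.
- The arm moves only by the shell command python3 -m jog 'ROWS' [FORCE]. ROWS is JSON, a list of rows, each a list of 3 entries, a list of its own where there are three numbers: the turn, a rotation vector about the tool's x, y, z in rad, then the shift along the tool's x, y, z in m, then the opening, from -1 (shut) to 1 (fully open). In form: [[[rx, ry, rz], [x, y, z], gripper], ...]. A call has 1 to 12 rows; each row shifts and turns the commanded pose from where the row before left it, along the tool's axes as they then stand; what a row does not reach is not made up. A row lasts 1/10 s, in which the tool goes at most 50 mm and 8.59 degrees, less where a joint would pass 70% of its speed; a pose out of reach is approached as far as the arm can. A call with a gripper value outside its range is refused whole. The fingers move at their own pace and stop on an object; FORCE is the grip in N (left out, the last holds). Time passes only in rows, so rows that do not move let the fingers close. It gives the time, the measured TCP pose, the force, the opening and the grip force at its end, in the units of the state.
- r.sense(): the state, without advancing time (a new reading comes with each control period).
- r.grab_frame(name): name is "side" or "top" or "wrist"; returns the picture (420x560x3 uint8, red, green, blue); there is no depth.
- r.camera_params(name): a dict with "fx", "fy", "cx", "cy" (pixels), "rvec" (rotation vector, rad) and "tvec" (3), from world to camera coordinates, as OpenCV has them; the wrist camera has in their place "hand_eye" (4x4, takes a point from camera to tool coordinates, whose origin is the TCP and whose axes are the flange's). Camera axes: x right, y down, z forward; pixel columns grow to the right and rows downward; lengths in mm; the calibration is good to about 2 mm. A picture is of the moment at which its call begins: read the wrist's pose just before it. camera_params takes no time and is no camera call.
- r.sign_off(): hands the job in; it is judged then, once.
The state is a dict: "clock": time; "qpos": joint angles; "qvel": joint speeds; "joint_efforts": joint torques, N m; "eef_pos": TCP position; "tcp_rot": TCP orientation; "contact_force": force on the tool from outside, world axes, zero at the start; "wrist_torque": the same for the moment, N m; "opening": opening from 0.0 (shut) to 1.0 (fully open); "grasp_force": force on a finger pad.
Only numpy, scipy, OpenCV 4.12 (cv2) and the standard library are available. Lean on these libraries where they do the work, as an engineer would, in place of code of your own. Each camera call takes 0.05 s, during which the arm holds its last target. There are 200 camera calls.

### The job

Carry the open blue tray of loose sample tubes, keeping it level so that every tube stays inside, and set it down (do not drop it) flat between the four corner brackets of the aluminium carriage on the left. Then let go of the tray and turn the red crank handle clockwise until the carriage's black pointer stands at the red index clip on the white rule, and let go. Leave the white bottle, the timer and the roll of labels where they are.

Things in the scene. Friction and masses are not known exactly. Their poses are not given: they have to be found in the camera images.
- tray: Open blue plastic tray, 60 mm wide (its x), 116 mm long (its y), 30 mm high, walls and floor 3 mm, 180 g; origin at the centre of its underside, z up. On the worktop to the right; between it and the stage on the left stands a white analyser whose front reaches to x = 0.45 m: pass in front of it. Grip it across its 60 mm width, at the middle of its length.
- tube_purple_mid (a point): middle of the purple-capped sample tube, which lies loose in the tray: about 86 mm long, 13 mm thick (cap 16 mm), 14 g; the tube's length is the point's z axis. It can roll and slide.
- tube_red_mid (a point): middle of the red-capped sample tube, which lies loose in the tray: about 86 mm long, 13 mm thick (cap 16 mm), 14 g; the tube's length is the point's z axis. It can roll and slide.
- tube_blue_mid (a point): middle of the blue-capped sample tube, which lies loose in the tray: about 86 mm long, 13 mm thick (cap 16 mm), 14 g; the tube's length is the point's z axis. It can roll and slide.
- nest (a point): Centre of the flat top, 35 mm above the worktop, of the aluminium carriage (86 mm in x, 130 mm in y) on a grey fixed stage. The tray lies along y, either end first. Four black corner brackets 5 mm high leave it 68 x 124 mm; beside the tray's middle the plate's long edges are open for fingers. Axes: -x along the travel to the handwheel, z up.
- carriage (a joint): Travel of the carriage in m, 0 to 0.064; it grows as the carriage moves towards the handwheel (-x of point nest). Only the handwheel drives it, 25 mm a turn (4 mm per rad); pushing the carriage itself meets about 30 N of drag. It starts at 0 to 5 mm.
- wheel_axis (a point): Point on the vertical axis of the black handwheel (92 mm across), at the wheel's upper face, 68 mm above the worktop, on the end of the stage nearest the robot. The point's axes are the stage's.
- handwheel (a joint): Angle of the handwheel in rad, 0 to 16, grows clockwise seen from above; clockwise draws the carriage towards the wheel. Stays where it is left; needs about 4 N at the handle.
- crank_handle: Red upright handle on the handwheel, 18 mm thick, 35 mm from the wheel's axis; origin at its foot on the wheel's face (68 mm above the worktop), it rises to 104 mm. It spins freely on its pin, so that the hand can go round in a circle without turning.
- pointer (a point): Tip of the black pointer on the carriage's right side, over the white rule (ticks every 5 mm). It moves with the carriage.
- mark_line (a point): The line of the red index clip on the rule, fixed to the stage. The pointer is at the mark when its distance from this point along the travel (x of this point, the stage's x) is zero. At the start the pointer is 25 to 55 mm short of it.
- bottle: White-capped reagent bottle, 43 mm across, 77 mm high, loose; origin at the centre of its underside.
- timer: White digital timer, 66 x 62 x 20 mm, loose; origin at the centre of its underside.
- labels: Roll of labels lying flat, 59 mm across, 34 mm high, loose; origin at the centre of its underside.
Not all that is in view belongs to the job. Of the things that look like the tray, take the one that is farthest to the robot's left at the start.

How it is judged (in metres and radians):
On the way, in this order (a step that is already met when the one before it is completed fails the run):
1. the tray stands flat between the corner brackets with all three tubes in it, let go (horizontal distance between tray and nest below 0.008 m and z of tray in the frame of nest between -0.004 and 0.004 m and angle between tray's own z axis and vertical below 0.05 rad and angle between the y axis of tray and the y axis of nest, either way round below 0.12 rad and contact force between the fingers and tray below 0.3 N and x of tube_purple_mid in the frame of tray between -0.03 and 0.03 m and y of tube_purple_mid in the frame of tray between -0.058 and 0.058 m and z of tube_purple_mid in the frame of tray between 0 and 0.032 m and x of tube_red_mid in the frame of tray between -0.03 and 0.03 m and y of tube_red_mid in the frame of tray between -0.058 and 0.058 m and z of tube_red_mid in the frame of tray between 0 and 0.032 m and x of tube_blue_mid in the frame of tray between -0.03 and 0.03 m and y of tube_blue_mid in the frame of tray between -0.058 and 0.058 m and z of tube_blue_mid in the frame of tray between 0 and 0.032 m), for 0.2 s.
2. the fingers turn the crank handle and the carriage has moved (contact force between the fingers and crank_handle above 0.2 N and value of joint carriage above 0.012 m), for 0.1 s.
3. the pointer stands at the red clip (x of pointer in the frame of mark_line between -0.004 and 0.004 m), for 0.2 s.
At the end, for the whole second after the job is handed in: The tray stands flat between the brackets (within 8 mm of centre, 4 mm of the plate, 0.05 rad tilt, 0.12 rad yaw) with all three tubes inside; the pointer is within 4 mm of the red clip along the travel; carriage and tray at rest, tray and crank handle released (all of step 1 and all of step 3 and velocity of joint carriage between -0.002 and 0.002 m/s and contact force between the fingers and crank_handle below 0.3 N and linear speed of tray below 0.02 m/s); the robot touches nothing.
It fails at once if the tray is tilted by more than 0.3 rad (17 degrees) (angle between tray's own z axis and vertical above 0.3 rad).
It fails at once if a tube leaves the tray (z of any of tube_purple_mid, tube_red_mid, tube_blue_mid in the frame of tray above 0.06 m or horizontal distance between any of tube_purple_mid, tube_red_mid, tube_blue_mid and tray above 0.08 m).
It fails at once if the tray is dropped (falls more than about 10 mm out of the fingers) (contact force between the fingers and tray below 0.3 N and linear speed of tray above 0.45 m/s).
It fails at once if the bottle, the timer or the roll of labels is pushed more than 30 mm from its place (distance of any of bottle, timer, labels from where it was at the start of the episode above 0.03 m).
It also fails if it takes over 72 s, if anything falls off the work surface, if the arm or the gripper's body presses on something with over 40 N, if the wrist force passes 120 N, or if a joint passes its speed limit or range.

## Working session

There is one attempt and no reset: what is moved stays moved. The work goes in short steps, Python scripts to look and compute and a shell command to move; the robot and the scene stay as the last step left them, time stands still between calls to the robot, and variables do not carry over. Pictures are saved under pics/ and viewed, at most 10 in all, crops included, and the job is handed in when it is done.

```bash
ls; mkdir -p pics; python3 - <<'E'
from rig import r
import cv2
print(r.sense())
for n in ("side","top"):
    im=r.grab_frame(n); cv2.imwrite(f"pics/{n}0.png",cv2.cvtColor(im,cv2.COLOR_RGB2BGR)); print(n,r.camera_params(n))
print(r.camera_params("wrist"))
E
```

```text
pics
{'clock': 0.0, 'qpos': array([ 1.12059699e+00,  3.53617361e-01,  1.63416237e+00, -3.76957211e-07,
        1.15523664e+00, -2.40144360e-03]), 'qvel': array([-0.00093562,  0.00207903, -0.00155   , -0.00144863, -0.00113314,
        0.00028041]), 'joint_efforts': array([ 6.84880069e-05, -6.05254412e+01, -3.42063367e+01, -2.78745125e-05,
        9.41188540e-03,  4.49848824e-05]), 'eef_pos': array([270.41074896, 562.95488213, 255.56882435]), 'tcp_rot': array([-3.14016894e+00, -3.07431483e-06,  2.69379491e+00]), 'contact_force': array([-0.14589211, -0.05831136,  0.41173195]), 'wrist_torque': array([-0.00950823,  0.01012138, -0.0018869 ]), 'grasp_force': 0.0, 'opening': 1.002068121270103}
side {'fx': 497.65873766359766, 'fy': 497.65873766359766, 'cx': 274.03386891453505, 'cy': 212.6082216511237, 'rvec': array([ 2.15512431, -0.34104386,  0.18089666]), 'tvec': array([-437.39779647,  100.87366387, 1265.75793004])}
top {'fx': 489.0441566986887, 'fy': 489.0441566986887, 'cx': 275.9672430786278, 'cy': 206.9850612151155, 'rvec': array([ 2.14980745, -2.18565062,  0.07757174]), 'tvec': array([ -31.904246  ,  440.3913942 , 1579.23059118])}
{'fx': 366.9301891531441, 'fy': 366.9301891531441, 'cx': 280.54934401194595, 'cy': 211.314513866412, 'hand_eye': array([[ 3.87700796e-04, -9.47528522e-01, -3.19671002e-01,
         8.22845722e+01],
       [ 9.99998787e-01, -1.14858835e-04,  1.55326052e-03,
        -7.62673512e-01],
       [-1.50847569e-03, -3.19671216e-01,  9.47527328e-01,
        -1.18785803e+02],
       [ 0.00000000e+00,  0.00000000e+00,  0.00000000e+00,
         1.00000000e+00]])}
```

View pics/side0.png

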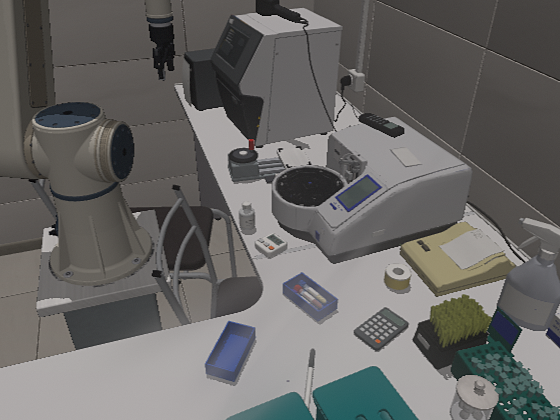

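View pics/top0.png

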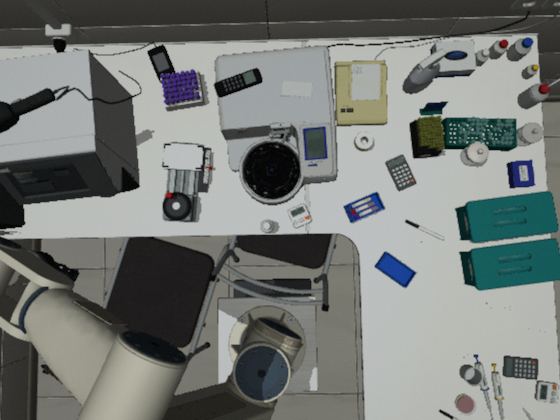

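The side view shows two blue trays: one with tubes at (310,296) and an empty one at (231,350). In the top view they are at (365,207) and (395,269). The tray at top (365,207) is the one farther left and holds the three tubes, so it is the one meant. The stage is at top (185,180), with the wheel at (178,205) and the red handle at about (172,200).

```bash
cat > h.py <<'E'
from rig import r
import cv2, numpy as np
from scipy.spatial.transform import Rotation as R
def cam(n):
    """K, world->cam rotation, camera centre"""
    p=r.camera_params(n); K=(p["fx"],p["fy"],p["cx"],p["cy"])
    if "rvec" in p:
        M=R.from_rotvec(np.ravel(p["rvec"])).as_matrix(); return K,M,-M.T@np.ravel(p["tvec"])
    s=r.sense(); T=R.from_euler("xyz",s["tcp_rot"]).as_matrix(); H=np.array(p["hand_eye"])
    return K,(T@H[:3,:3]).T,T@H[:3,3]+s["eef_pos"]
def snap(n,name=None):
    c=cam(n); im=cv2.cvtColor(r.grab_frame(n),cv2.COLOR_RGB2BGR)
    if name: cv2.imwrite(f"pics/{name}.png",im)
    return im,c
def ray(c,uv,z):
    K,M,C=c; d=M.T@[(uv[0]-K[2])/K[0],(uv[1]-K[3])/K[1],1]; return C+d*(z-C[2])/d[2]
def proj(c,P):
    K,M,C=c; q=M@(np.asarray(P)-C); return np.array([K[0]*q[0]/q[2]+K[2],K[1]*q[1]/q[2]+K[3]])
def mask(im,lo,hi):
    return cv2.inRange(cv2.cvtColor(im,cv2.COLOR_BGR2HSV),np.array(lo),np.array(hi))
def blobs(m,amin=30):
    cs,_=cv2.findContours(m,cv2.RETR_EXTERNAL,cv2.CHAIN_APPROX_NONE); return sorted([c for c in cs if cv2.contourArea(c)>=amin],key=cv2.contourArea)[::-1]
E
python3 - <<'E'
from h import *
im=cv2.imread("pics/top0.png"); c=cam("top")
big=[]
for x,y in((365,207),(188,180)):
    big.append(cv2.resize(im[y-45:y+45,x-50:x+50],None,fx=4,fy=4,interpolation=cv2.INTER_CUBIC))
cv2.imwrite("pics/crop0.png",np.hstack(big))
for b in blobs(mask(im,(105,120,60),(130,255,255)),100):
    rc=cv2.boxPoints(cv2.minAreaRect(b)); print("blue",rc.mean(0),[ray(c,p,25)[:2].round() for p in rc])
for b in blobs(mask(im,(0,130,80),(8,255,255)),3): print("red",b.reshape(-1,2).mean(0),ray(c,b.reshape(-1,2).mean(0),90).round(),cv2.contourArea(b))
print("wheel",ray(c,(178,205),68)," carriage",ray(c,(184,156),35),"bottle",ray(c,(268,227),70),"timer",ray(c,(299,215),20))
E
```

```text
blue [179.48077  85.40384] [array([892., 344.]), array([913., 229.]), array([813., 210.]), array([792., 324.])]
blue [395.14096 269.29868] [array([ 243., -353.]), array([ 291., -388.]), array([ 221., -484.]), array([ 174., -448.])]
blue [314.91537 142.97693] [array([ 700., -134.]), array([ 702., -205.]), array([ 597., -208.]), array([ 595., -137.])]
blue [363.7062  206.96391] [array([ 439., -259.]), array([ 485., -367.]), array([ 430., -389.]), array([ 384., -281.])]
blue [522.4817  173.33536] [array([ 574., -806.]), array([ 581., -873.]), array([ 496., -877.]), array([ 490., -811.])]
red [168.57142857 195.        ] [477. 297.  90.] 15.0
red [544.26666667  85.06666667] [ 806. -895.   90.] 4.5
wheel [447.1986159  271.55155312  68.        ]  carriage [611.36765329 259.35112639  35.        ] bottle [372.35314192 -13.89452345  70.        ] timer [ 412.20987424 -113.85609894   20.        ]
```

View pics/crop0.png

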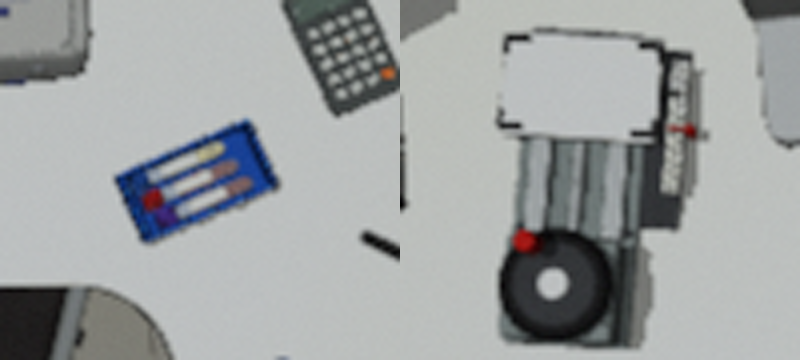

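The left crop shows the tray with its three tubes (purple, red and a third pale or blue cap), so it is the right one. The rays give 117 x 59 mm centred at about (434,-324), which fits. The right crop shows the carriage, its brackets, the clip at about (688,130), and the red handle up and left of the wheel hub. Next I take a wrist view above the stage.

```bash
python3 -m jog '[[[0,0,0],[-0.042,-0.02,-0.008],1],[[0,0,0],[-0.042,-0.02,-0.008],1],[[0,0,0],[-0.042,-0.02,-0.008],1],[[0,0,0],[-0.042,-0.02,-0.008],1],[[0,0,0],[-0.042,-0.02,-0.008],1],[[0,0,0],[-0.042,-0.02,-0.008],1],[[0,0,0],[-0.042,-0.02,-0.008],1],[[0,0,0],[-0.042,-0.02,-0.008],1]]'
python3 -m jog '[[[0,0,0.14],[0,0,0],1],[[0,0,0.14],[0,0,0],1],[[0,0,0.14],[0,0,0],1],[[0,0,0.14],[0,0,0],1],[[0,0,0.14],[0,0,0],1],[[0,0,0.14],[0,0,0],1],[[0,0,0.14],[0,0,0],1],[[0,0,0.14],[0,0,0],1],[[0,0,0],[0,0,0],1],[[0,0,0],[0,0,0],1],[[0,0,0],[0,0,0],1]]'
python3 - <<'E'
from h import *
im,c=snap("wrist","w0"); np.save("w0.npy",np.array([*c[0],*c[1].ravel(),*c[2]]))
E
```

```text
clock: 0.9
eef_pos: [504.9, 271.9, 320.4]
tcp_rot: [-3.141, -0.0, 2.694]
contact_force: [-0.6, 0.2, -0.2]
opening: 1.001
grasp_force: 0.0
clock: 2.0
eef_pos: [504.1, 273.6, 320.1]
tcp_rot: [-3.141, 0.0, 1.577]
contact_force: [1.1, 0.1, 0.3]
opening: 1.002
grasp_force: 0.0
```

View pics/w0.png

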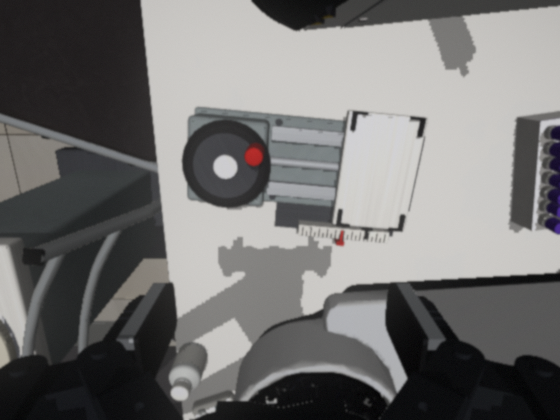

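The wrist view shows the wheel hub at (226,166), the red handle at (254,156), the plate from about (348,110) to (404,232), the rule at row 235, and the red clip at (341,238). I'll enlarge it and measure.

```bash
python3 - <<'E'
from h import *
im=cv2.imread("pics/w0.png"); a=np.load("w0.npy"); c=(a[:4],a[4:13].reshape(3,3),a[13:])
cv2.imwrite("pics/w0c.png",cv2.resize(im[100:250,280:440],None,fx=4.8,fy=4,interpolation=cv2.INTER_CUBIC)[:600])
for b in blobs(mask(im,(0,130,80),(8,255,255)),4)+blobs(mask(im,(172,130,80),(180,255,255)),4):
    m=b.reshape(-1,2).mean(0); print("red",m,cv2.contourArea(b),ray(c,m,100).round(1),ray(c,m,30).round(1))
g=cv2.cvtColor(im,cv2.COLOR_BGR2GRAY); d=((g<75)*255).astype(np.uint8); d[:,:175]=0; d[:115]=0;d[215:]=0;d[:,275:]=0
b=blobs(d,500)[0]; (u,v),ax,an=cv2.fitEllipse(cv2.convexHull(b)); print("wheel",u,v,ax,ray(c,(u,v),64).round(1),[ (ray(c,(u-ax[0]/2,v),64)-ray(c,(u+ax[0]/2,v),64)).round(1)])
h=((g>200)*255).astype(np.uint8); h[:100]=0;h[190:]=0;h[:,:215]=0;h[:,240:]=0
for b in blobs(h,60): m=b.reshape(-1,2).mean(0); print("hub",m,ray(c,m,68).round(1),cv2.contourArea(b))
for q in((348,110),(426,118),(404,232),(335,228)): print(q,ray(c,q,38).round(1))
E
```

```text
red [253.84482759 154.86206897] 286.0 [479.2 296.4 100. ] [474.2 284.3  30. ]
red [340.4137931  238.62068966] 29.5 [564.3 213.  100. ] [576.9 183.6  30. ]
wheel 226.95272827148438 162.9431610107422 (86.88626098632812, 89.93199157714844) [448.7 281.6  64. ] [array([-89.6,  -0.6,   0. ])]
hub [224.8        166.38181818] [447.  278.9  68. ] 287.5
hub [228.13432836 103.1641791 ] [452.8 341.   68. ] 130.5
(348, 110) [574.9 333.8  38. ]
(426, 118) [658.3 326.1  38. ]
(404, 232) [649.7 195.9  38. ]
(335, 228) [568.3 200.4  38. ]
```

View pics/w0c.png

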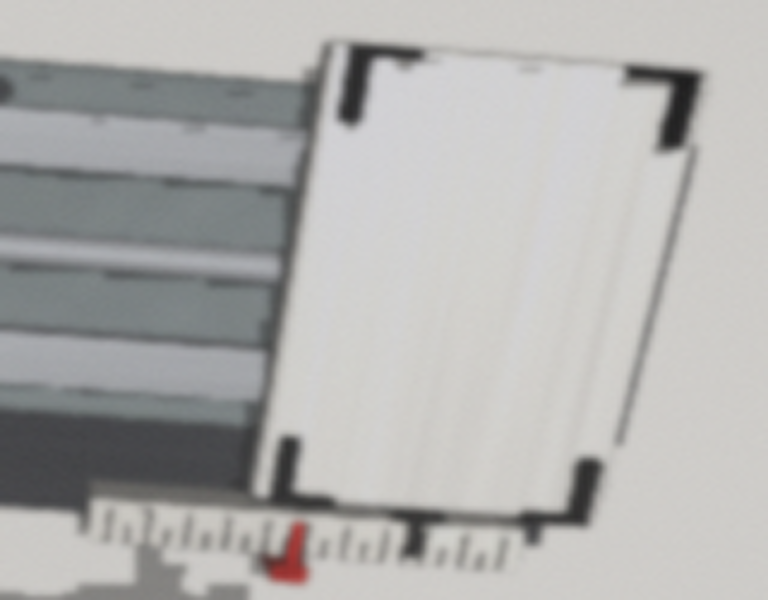

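Bracket corners are at crop (345,45), (703,72), (590,523) and (272,500), and the clip is at (297,540). Two dark marks could be the pointer: (412,540) and (533,530). I need a closer look before deciding.

```bash
python3 -m jog '[[[0,0,0],[-0.015,0.024,0.035],1],[[0,0,0],[-0.015,0.024,0.035],1],[[0,0,0],[-0.015,0.024,0.035],1],[[0,0,0],[-0.015,0.024,0.035],1],[[0,0,0],[0,0,0],1],[[0,0,0],[0,0,0],1],[[0,0,0],[0,0,0],1]]'
python3 - <<'E'
from h import *
a=np.load("w0.npy"); c=(a[:4],a[4:13].reshape(3,3),a[13:])
P=np.array([ray(c,(u/4.8+280-.4,v/4+100-.4),40)[:2] for u,v in((345,45),(703,72),(590,523),(272,500))])
print(P.round(1),P.mean(0)); e=P[1]+P[2]-P[0]-P[3]; f=P[0]+P[1]-P[2]-P[3]; print(np.linalg.norm(e)/2,np.linalg.norm(f)/2,np.arctan2(e[1],e[0]),np.arctan2(-f[0],f[1]))
im,c=snap("wrist","w1"); np.save("w1.npy",np.array([*c[0],*c[1].ravel(),*c[2]]))
for b in blobs(mask(im,(0,130,80),(8,255,255)),4): m=b.reshape(-1,2).mean(0); print("red",m,cv2.contourArea(b),ray(c,m,30).round(1))
E
```

```text
clock: 2.75
eef_pos: [600.5, 214.6, 181.6]
tcp_rot: [3.14, -0.001, 1.575]
contact_force: [0.3, 0.7, 0.2]
opening: 1.002
grasp_force: 0.0
[[578.2 333.1]
 [657.5 326.7]
 [647.  198.7]
 [569.3 205.4]] [613.00729261 265.97310838]
78.79326505879412 128.1723686753276 -0.0830183844365619 -0.07613778864221761
red [41.30434783 88.05434783] 828.0 [433.4 295.6  30. ]
red [250.9  237.64] 88.0 [577.1 183.4  30. ]
```

View pics/w1.png

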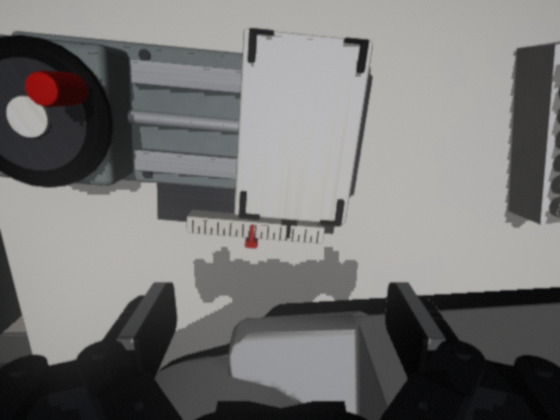

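The pointer is the black bar at (289,230) on the carriage. The mark at (329,228) is the end of the rule's backing. The clip is at (251,235). Bracket corners are at about (249,31), (369,41), (344,226) and (238,221).

```bash
python3 - <<'E'
from h import *
a=np.load("w1.npy"); c=(a[:4],a[4:13].reshape(3,3),a[13:])
im=cv2.imread("pics/w1.png")
P=np.array([ray(c,q,40)[:2] for q in((249,31),(369,41),(344,226),(238,221))])
e=P[1]+P[2]-P[0]-P[3]; f=P[0]+P[1]-P[2]-P[3]; print(P.round(1),P.mean(0),np.linalg.norm(e)/2,np.linalg.norm(f)/2,np.arctan2(e[1],e[0]),np.arctan2(-f[0],f[1]))
# clip line: red in rule band; pointer: darkest columns there
A=ray(c,(251,230),30);B=ray(c,(289,232),30); t=-0.08; print("travel to go",(A-B)[:2]@[-np.cos(t),-np.sin(t)],A,B)
# rule row profile
g=cv2.cvtColor(im,cv2.COLOR_BGR2GRAY)
print(g[222:246:3,282:298])
cv2.imwrite("pics/w1c.png",cv2.resize(im[205:255,180:340],None,fx=5,fy=5,interpolation=cv2.INTER_CUBIC))
h=((g>200)*255).astype(np.uint8);h[:90]=0;h[145:]=0;h[:,60:]=0
for b in blobs(h,60): m=b.reshape(-1,2).mean(0); print("hub",m,ray(c,m,68).round(1))
E
```

```text
[[579.8 331. ]
 [657.4 325.5]
 [648.8 197.3]
 [568.5 201.1]] [613.63117077 263.71423721] 79.09669027668372 129.44680322088485 -0.058744576234593095 -0.07704965694478534
travel to go 30.09044906551453 [577.33858868 189.88821695  30.        ] [607.39704686 188.28492402  30.        ]
[[ 56  50  50  51  49  50  50  52  51  51  51  49  50  52  62  79]
 [126 124 123 114  90  64  53  53  71  98 108 102  98  96 101 121]
 [163 177 177 161 118  71  53  61 103 145 154 152 166 176 180 180]
 [168 179 179 158 108  63  53  68 110 139 126 123 158 177 181 182]
 [175 177 173 150 100  60  57  89 137 147 123 130 162 178 180 173]
 [174 177 164 131  90  77  85 116 145 138 120 144 169 179 177 158]
 [166 165 156 137 137 157 168 169 161 138 129 153 168 170 163 140]
 [177 177 176 177 176 175 177 176 176 175 176 177 176 175 176 175]]
```

View pics/w1c.png

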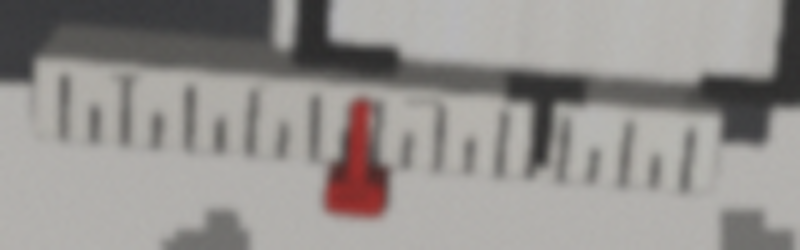

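The clip is at crop (361,130) and the pointer at (541,150). With ticks 31 px apart, that is about 29 mm to go, and the rays give 30. The nest is at about (613,265) with yaw -0.077. Now I move round the front to the tray.

```bash
python3 -m jog '[[[0,0,0],[0,-0.042,-0.024],1],[[0,0,0],[0,-0.042,-0.024],1],[[0,0,0],[0,-0.042,-0.024],1],[[0,0,0],[0,-0.042,-0.024],1],[[0,0,0],[0,-0.042,-0.024],1],[[0,0,0],[-0.046,0,0],1],[[0,0,0],[-0.046,0,0],1],[[0,0,0],[-0.046,0,0],1],[[0,0,0],[-0.046,0,0],1],[[0,0,0],[-0.046,0,0],1],[[0,0,0],[-0.046,0,0],1],[[0,0,0],[-0.046,0,0],1]]'
python3 -m jog '[[[0,0,0],[-0.046,0,0],1],[[0,0,0],[-0.046,0.012,0],1],[[0,0,0],[-0.046,0.012,0],1],[[0,0,0],[-0.046,0.012,0],1],[[0,0,-0.134],[0,0,0],1],[[0,0,-0.134],[0,0,0],1],[[0,0,-0.134],[0,0,0],1],[[0,0,0],[0,0,0],1],[[0,0,0],[0,0,0],1],[[0,0,0],[0,0,0],1]]'
python3 - <<'E'
from h import *
im,c=snap("wrist","w2"); np.save("w2.npy",np.array([*c[0],*c[1].ravel(),*c[2]]))
for b in blobs(mask(im,(105,120,40),(130,255,255)),1500):
    rc=cv2.boxPoints(cv2.minAreaRect(cv2.convexHull(b))); P=np.array([ray(c,p,30)[:2] for p in rc]); print(rc.mean(0),P.round(1),P.mean(0),[np.linalg.norm(P[i]-P[i-1]).round(1) for i in range(4)])
E
```

```text
clock: 4.0
eef_pos: [391.1, -109.9, 302.0]
tcp_rot: [3.138, 0.001, 1.575]
contact_force: [0.0, 0.5, -0.4]
opening: 1.001
grasp_force: 0.0
clock: 5.0
eef_pos: [428.1, -292.2, 301.0]
tcp_rot: [3.141, 0.001, 1.974]
contact_force: [0.3, -0.3, -0.1]
opening: 1.005
grasp_force: 0.0
[ 75.38248 201.03343] [[ 176.  -444.6]
 [ 247.3 -349. ]
 [ 291.  -387.1]
 [ 218.6 -488.9]] [ 233.21261003 -417.40525175] [np.float64(61.5), np.float64(119.2), np.float64(57.9), np.float64(124.9)]
[277. 192.] [[ 387.8 -279.5]
 [ 440.2 -257.2]
 [ 487.2 -361.5]
 [ 429.9 -385.9]] [ 436.27601077 -321.00108007] [np.float64(114.4), np.float64(56.9), np.float64(114.5), np.float64(62.3)]
```

View pics/w2.png

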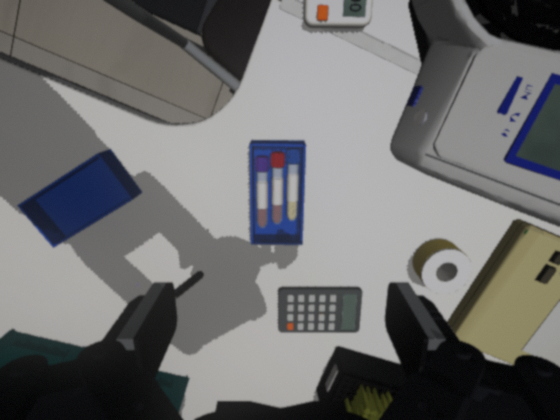

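The wrist view shows the tray as an upright rectangle from (250,141) to (305,244), with purple, red and pale-capped tubes in it. The empty decoy is at (78,198), the calculator at (320,310) and the label roll at (442,265). The tray centre is (436,-321), 59.6 x 114.5 mm, which agrees with the top view. Descending.

```bash
python3 -m jog '[[[0,0,0],[-0.005,-0.001,0.04],1],[[0,0,0],[-0.005,-0.001,0.04],1],[[0,0,0],[-0.005,-0.001,0.04],1],[[0,0,0],[-0.005,-0.001,0.04],1],[[0,0,0],[-0.005,0,0.04],1],[[0,0,0],[-0.005,0,0.04],1],[[0,0,0],[0,0,0],1],[[0,0,0],[0,0,0],1]]' 40
python3 - <<'E'
from h import *
im,c=snap("wrist","w3")
for b in blobs(mask(im,(105,120,40),(130,255,255)),1500)[:2]:
    rc=cv2.boxPoints(cv2.minAreaRect(cv2.convexHull(b))); P=np.array([ray(c,p,30)[:2] for p in rc]); print(rc.round(),P.round(1),P.mean(0),[np.linalg.norm(P[i]-P[i-1]).round(1) for i in range(4)])
E
```

```text
clock: 5.85
eef_pos: [435.9, -321.5, 60.5]
tcp_rot: [-3.141, -0.001, 1.975]
contact_force: [0.6, 0.2, 0.3]
opening: 1.0
grasp_force: 0.0
[[212. 146.]
 [355. 146.]
 [355. 382.]
 [212. 382.]] [[ 386.5 -277.9]
 [ 439.8 -255.1]
 [ 493.9 -361.8]
 [ 427.  -390.4]] [ 436.80317005 -321.29862241] [np.float64(119.6), np.float64(57.9), np.float64(119.7), np.float64(72.7)]
```

```bash
python3 -m jog '[[[0,0,0],[0,0,0.012],1],[[0,0,0],[0,0,0.012],1],[[0,0,0],[0,0,0.0085],1],[[0,0,0],[0,0,0],1],[[0,0,0],[0,0,0],0.2],[[0,0,0],[0,0,0],-1],[[0,0,0],[0,0,0],-1],[[0,0,0],[0,0,0],-1],[[0,0,0],[0,0,0],-1],[[0,0,0],[0,0,0],-1],[[0,0,0],[0,0,0],-1],[[0,0,0],[0,0,0],-1]]' 40
```

```text
clock: 7.1
eef_pos: [436.2, -321.8, 28.2]
tcp_rot: [3.141, 0.0, 1.976]
contact_force: [-1.4, 0.9, 6.1]
opening: 0.693
grasp_force: 43.7
```

```bash
python3 -m jog '[[[0,0,0],[0,0,-0.004],-1],[[0,0,0],[0,0,-0.008],-1],[[0,0,0],[0,0,-0.014],-1],[[0,0,0],[0,0,-0.018],-1],[[0,0,0],[0,0,-0.018],-1],[[0,0,0],[0,0,-0.018],-1],[[0,0,0],[0,0,-0.018],-1],[[0,0,0],[0,0,-0.018],-1],[[0,0,0],[0,0,-0.014],-1],[[0,0,0],[0,0,-0.008],-1],[[0,0,0],[0,0,-0.004],-1],[[0,0,0],[0,0,0],-1]]'
python3 - <<'E'
from h import *
im,c=snap("wrist","w4"); print(r.sense()["opening"],r.sense()["contact_force"])
for b in blobs(mask(im,(105,120,40),(130,255,255)),1500)[:2]: print(cv2.minAreaRect(cv2.convexHull(b)))
E
```

```text
clock: 8.3
eef_pos: [436.1, -321.7, 170.1]
tcp_rot: [3.141, 0.0, 1.976]
contact_force: [0.4, 0.1, -1.2]
opening: 0.695
grasp_force: 43.4
0.6923421810074438 [ 0.23366436  0.19924916 -2.08377401]
((283.0, 284.0), (256.0, 182.0), 90.0)
((17.938203811645508, 187.60110473632812), (88.93380737304688, 96.5657958984375), 57.9946174621582)
```

View pics/w4.png

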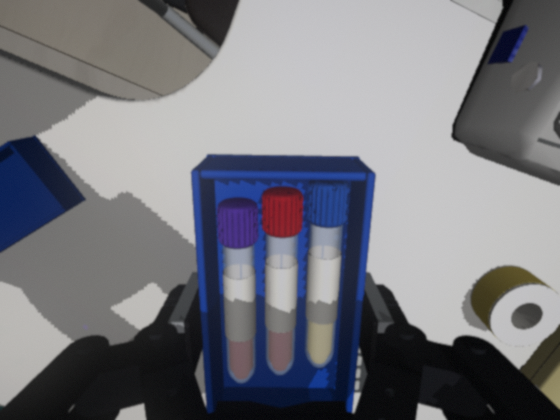

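The tray is held level with all three tubes flat inside: purple at (238,222), red at (282,212) and blue at (328,205). Now I turn it to the stage yaw and carry it round the front.

```bash
python3 - <<'E'
from h import *
a,c=0,cam("wrist"); s=r.sense(); T=R.from_euler("xyz",s["tcp_rot"]).as_matrix()
for q in((194,171),(374,171)): print((T.T@(ray(c,q,s["eef_pos"][2]+2)-s["eef_pos"])).round(1))
E
python3 -m jog '[[[0,0,0.06],[0,0,0],-1],[[0,0,0.1],[0,0,0],-1],[[0,0,0.12],[0,0,0],-1],[[0,0,0.12],[0,0,0],-1],[[0,0,0.083],[0,0,0],-1],[[0,0,0],[0.01,-0.005,0],-1],[[0,0,0],[0.02,-0.01,0],-1],[[0,0,0],[0.025,-0.012,0],-1],[[0,0,0],[0.025,-0.012,0],-1],[[0,0,0],[0.025,-0.012,0],-1],[[0,0,0],[0.025,-0.012,0],-1],[[0,0,0],[0.027,-0.009,0],-1]]'
python3 -m jog '[[[0,0,0],[0.032,-0.0025,0],-1],[[0,0,0],[0.036,-0.0025,0],-1],[[0,0,0],[0.036,-0.0025,0],-1],[[0,0,0],[0.036,-0.0025,0],-1],[[0,0,0],[0.036,-0.0025,0],-1],[[0,0,0],[0.036,-0.0025,0],-1],[[0,0,0],[0.036,-0.0025,0],-1],[[0,0,0],[0.036,-0.0025,0],-1],[[0,0,0],[0.036,-0.0025,0],-1],[[0,0,0],[0.036,-0.003,0],-1],[[0,0,0],[0.032,-0.003,0],-1],[[0,0,0],[0.025,-0.002,0],-1]]'
python3 -m jog '[[[0,0,0],[0.015,0.01,0],-1],[[0,0,0],[0.007,0.02,0],-1],[[0,0,0],[0,0.025,0],-1],[[0,0,0],[0,0.03,0],-1],[[0,0,0],[0,0.03,0],-1],[[0,0,0],[0,0.03,0],-1],[[0,0,0],[0,0.03,0],-1],[[0,0,0],[0,0.025,0],-1],[[0,0,0],[0,0.02,0],-1],[[0,0,0],[0,0.01,0],-1],[[0,0,0],[0,0,0],-1],[[0,0,0],[0,0,0],-1]]'
```

```text
[ 56.3 -28.5  -2. ]
[56.3 29.8 -2. ]
clock: 9.55
eef_pos: [374.8, -157.9, 169.2]
tcp_rot: [-3.14, -0.001, 1.495]
contact_force: [0.6, -0.5, -2.3]
opening: 0.692
grasp_force: 43.4
clock: 10.75
eef_pos: [377.0, 256.2, 169.3]
tcp_rot: [-3.141, 0.0, 1.497]
contact_force: [0.3, -0.8, -1.3]
opening: 0.693
grasp_force: 43.4
clock: 11.95
eef_pos: [607.9, 258.5, 169.2]
tcp_rot: [-3.14, 0.001, 1.494]
contact_force: [-0.5, 0.2, -2.0]
opening: 0.693
grasp_force: 43.5
```

```bash
python3 -m jog '[[[0,0,0],[0.004,0.0025,0.008],-1],[[0,0,0],[0.004,0.0025,0.014],-1],[[0,0,0],[0,0,0.018],-1],[[0,0,0],[0,0,0.018],-1],[[0,0,0],[0,0,0.014],-1],[[0,0,0],[0,0,0.012],-1],[[0,0,0],[0,0,0.008],-1],[[0,0,0],[0,0,0],-1],[[0,0,0],[0,0,0],-1]]'
python3 - <<'E'
from h import *
im,c=snap("wrist","w5"); np.save("w5.npy",np.array([*c[0],*c[1].ravel(),*c[2]]))
t,_=snap("top","t5"); s,_=snap("side","s5")
b=cv2.resize(im,None,fx=.9,fy=.9)[:370]
x=[cv2.resize(t[125:235,140:250],(296,296)),cv2.resize(s[120:210,200:340],(296,190))]
o=np.zeros((486,800,3),np.uint8); o[:370,:504]=b; o[:296,504:]=x[0]; o[296:486,504:]=x[1]; cv2.imwrite("pics/c5.png",o)
E
```

```text
clock: 12.85
eef_pos: [615.1, 266.3, 78.0]
tcp_rot: [3.141, -0.0, 1.493]
contact_force: [-0.1, -0.2, -1.5]
opening: 0.693
grasp_force: 43.5
```

View pics/c5.png

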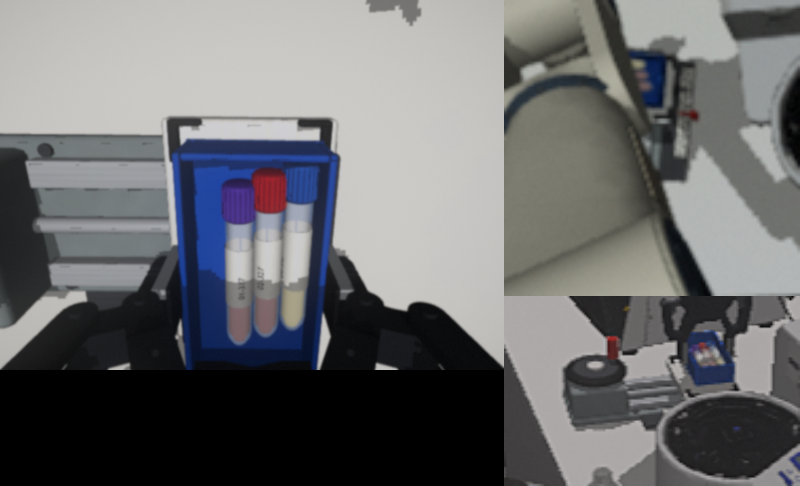

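The tray is above the nest with its tubes inside. The far brackets are at crop (167,119) and (335,119), and the lower edge of the tray's end is at about row 142, columns 181 to 331. I'll check the offset.

```bash
python3 - <<'E'
from h import *
a=np.load("w5.npy"); c=(a[:4],a[4:13].reshape(3,3),a[13:]); s=r.sense(); T=R.from_euler("xyz",s["tcp_rot"]).as_matrix()
im=cv2.imread("pics/w5.png"); f=lambda q,z:(T.T@(ray(c,q,z)-s["eef_pos"])).round(1)
m=mask(im,(105,120,40),(130,255,255)); b=blobs(m,1500)[0].reshape(-1,2)
top=b[b[:,1]<b[:,1].min()+4]; print("blue top rows",b[:,1].min(),top[:,0].min(),top[:,0].max())
zb=s["eef_pos"][2]-28
print("tray bottom end",f((top[:,0].min(),b[:,1].min()),zb),f((top[:,0].max(),b[:,1].min()),zb))
for v in(168,172,176,180):
    k=b[abs(b[:,1]-v)<3][:,0]; print(v,k.min(),k.max(),f((k.min(),v),zb+30),f((k.max(),v),zb+30))
g=cv2.cvtColor(im,cv2.COLOR_BGR2GRAY)[125:160]
d=blobs(((g<70)*255).astype(np.uint8),40)
for k in d: k=k.reshape(-1,2)+[0,125]; print("dark",k.min(0),k.max(0),f(k.min(0),40),f((k[:,0].max(),k[:,1].min()),40))
E
```

```text
blue top rows 156 206 359
tray bottom end [ 55.7 -30.4  28. ] [55.7 30.8 28.1]
168 191 369 [ 57.1 -29.4  -2. ] [57.1 27.8 -1.9]
172 190 374 [ 55.8 -29.8  -2. ] [55.8 29.5 -1.9]
176 190 375 [ 54.5 -29.9  -2. ] [54.5 30.  -1.9]
180 191 374 [ 53.1 -29.7  -2. ] [53.1 29.7 -1.9]
dark [205 133] [368 159] [ 63.5 -32.4  38.6] [63.5 36.2 38.7]
dark [186 132] [222 159] [ 63.9 -40.3  38.6] [ 63.9 -25.2  38.6]
```

```bash
python3 -m jog '[[[0,0,0],[0.001,-0.001,0.004],-1],[[0,0,0],[0,0,0.004],-1],[[0,0,0],[0,0,0.003],-1],[[0,0,0],[0,0,0.002],-1],[[0,0,0],[0,0,0.001],-1],[[0,0,0],[0,0,0],-1],[[0,0,0],[0,0,0],-1]]'
```

```text
clock: 13.7
eef_pos: [614.1, 267.2, 63.8]
tcp_rot: [3.141, -0.0, 1.493]
contact_force: [0.2, 0.9, -2.4]
opening: 0.697
grasp_force: 43.5
```

```bash
python3 -m jog '[[[0,0,0],[0,0,0.001],-1],[[0,0,0],[0,0,0.001],-1],[[0,0,0],[0,0,0],-1],[[0,0,0],[0,0,0],-1]]'
```

```text
clock: 14.1
eef_pos: [614.2, 267.3, 63.2]
tcp_rot: [3.141, -0.0, 1.493]
contact_force: [-3.1, -1.5, 10.1]
opening: 0.692
grasp_force: 44.8
```

Contact came at the expected height, so I release and rise.

```bash
python3 -m jog '[[[0,0,0],[0,0,0],0.75],[[0,0,0],[0,0,0],0.85],[[0,0,0],[0,0,0],1],[[0,0,0],[0,0,0],1],[[0,0,0],[0,0,0],1],[[0,0,0],[0,0,0],1],[[0,0,0],[0,0,-0.01],1],[[0,0,0],[0,0,-0.02],1],[[0,0,0],[0,0,-0.035],1],[[0,0,0],[0,0,-0.035],1],[[0,0,0],[0,0,-0.035],1],[[0,0,0],[0,0,-0.035],1]]'
python3 -m jog '[[[0,0,0],[0,-0.03,-0.03],1],[[0,0,0],[0,-0.03,-0.03],1],[[0,0,0],[0,-0.03,0],1],[[0,0,0],[0,-0.02,0],1],[[0,0,0],[0,0,0],1],[[0,0,0],[0,0,0],1],[[0,0,0],[0,0,0],1]]'
python3 - <<'E'
from h import *
im,c=snap("wrist","w6"); np.save("w6.npy",np.array([*c[0],*c[1].ravel(),*c[2]]))
for b in blobs(mask(im,(105,120,40),(130,255,255)),1500)[:2]:
    rc=cv2.boxPoints(cv2.minAreaRect(cv2.convexHull(b))); P=np.array([ray(c,p,65)[:2] for p in rc]); print(rc.round(),P.round(1),P.mean(0),[np.linalg.norm(P[i]-P[i-1]).round(1) for i in range(4)])
for b in blobs(mask(im,(0,130,80),(8,255,255)),15): m=b.reshape(-1,2).mean(0); print("red",m,cv2.contourArea(b),ray(c,m,100).round(1))
g=cv2.cvtColor(im,cv2.COLOR_BGR2GRAY)
for b in blobs(((g>200)*255).astype(np.uint8),100):
    m=b.reshape(-1,2).mean(0); A=cv2.contourArea(b)
    if A<900: print("white",m,A,ray(c,m,68).round(1))
E
```

```text
clock: 15.3
eef_pos: [613.9, 267.2, 234.1]
tcp_rot: [3.141, -0.0, 1.493]
contact_force: [-0.2, 0.7, 0.1]
opening: 1.003
grasp_force: 0.0
clock: 16.0
eef_pos: [505.2, 275.8, 292.0]
tcp_rot: [3.141, -0.0, 1.493]
contact_force: [0.6, -0.8, -1.3]
opening: 1.0
grasp_force: 0.0
[[354. 232.]
 [364. 111.]
 [432. 116.]
 [422. 238.]] [[574.8 213.3]
 [586.  332. ]
 [648.5 321.9]
 [644.3 201.4]] [613.41278021 267.15840051] [np.float64(70.6), np.float64(119.2), np.float64(63.3), np.float64(120.6)]
red [248.58064516 165.32258065] 361.0 [479.5 296.8 100. ]
red [349.87878788 244.93939394] 39.5 [564.8 215.5 100. ]
white [351.00352113 162.96126761] 853.0 [572.9 285.2  68. ]
white [219.390625 180.      ] 386.0 [446.9 278.6  68. ]
white [409.73529412 169.98529412] 198.0 [628.4 274.1  68. ]
white [389.77319588 111.30927835] 173.5 [608.6 329.7  68. ]
white [396.52238806 174.14925373] 151.5 [616.  271.1  68. ]
white [382.01428571 179.01428571] 146.0 [602.2 267.4  68. ]
```

View pics/w6.png

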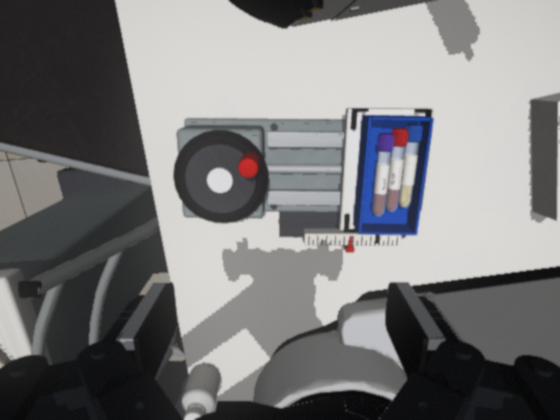

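The tray rests within the brackets with its rim centre at about (613,267), all tubes inside, the pointer at (377,238) and the clip at (350,245). The axis is at (447,278.7) and the handle at about (478,296). I go above the handle and check.

```bash
python3 -m jog '[[[0,0,0],[0.004,-0.006,0.03],1],[[0,0,0],[0.004,-0.006,0.03],1],[[0,0,0],[0.004,-0.006,0.03],1],[[0,0,0],[0.003,-0.006,0.03],1],[[0,0,0],[0.003,-0.005,0.03],1],[[0,0,0],[0,0,0],1],[[0,0,0],[0,0,0],1]]' 20
python3 - <<'E'
from h import *
im,c=snap("wrist","w7"); s=r.sense(); T=R.from_euler("xyz",s["tcp_rot"]).as_matrix()
for b in blobs(mask(im,(0,130,80),(8,255,255)),50): m=b.reshape(-1,2); print("red",m.min(0),m.max(0),m.mean(0),cv2.contourArea(b),ray(c,m.mean(0),104).round(1))
g=mask(im,(0,130,170),(8,255,255))
for b in blobs(g,50): (x,y),q=cv2.minEnclosingCircle(b); print("bright",x,y,q,ray(c,(x,y),104).round(1))
cv2.imwrite("pics/w7.png",im)
E
```

```text
clock: 16.75
eef_pos: [477.4, 295.9, 141.7]
tcp_rot: [-3.141, 0.001, 1.493]
contact_force: [0.4, 0.1, 1.2]
opening: 1.002
grasp_force: 0.0
red [266 231] [302 285] [283.66206897 258.2137931 ] 1457.5 [479.  301.5 104. ]
bright 283.5806579589844 269.0 15.708572387695312 [478.5 295.8 104. ]
```

View pics/w7.png

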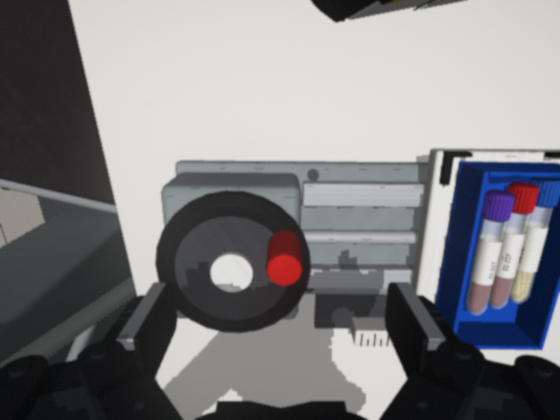

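The handle's top is at (284,268), which projects to (478.5,295.8), 35.8 mm from the axis as expected. By my count that was picture 12, so I've gone over the limit of 10. From here I work only from numbers. Descending and closing.

```bash
python3 -m jog '[[[0,0,0],[0,0.001,0.015],1],[[0,0,0],[0,0,0.015],1],[[0,0,0],[0,0,0.01],1],[[0,0,0],[0,0,0],0],[[0,0,0],[0,0,0],-1],[[0,0,0],[0,0,0],-1],[[0,0,0],[0,0,0],-1],[[0,0,0],[0,0,0],-1],[[0,0,0],[0,0,0],-1],[[0,0,0],[0,0,0],-1]]' 20
python3 - <<'E'
import numpy as np
# tool-frame steps (x_t,y_t) for clockwise circle, R=35, yaw 1.493, 0.5 rad rows
a0=np.arctan2(295.8-278.7,478.5-447); c,s=np.cos(1.493),np.sin(1.493)
st=[.25]+[.5]*14
a=a0-np.concatenate([[0],np.cumsum(st)]); p=np.c_[np.cos(a),np.sin(a)]*35; d=np.diff(p,axis=0)
for k,(x,y) in zip(np.cumsum(st),d): print(k,round((x*c+y*s)/1000,4),round((x*s-y*c)/1000,4))
E
```

```text
clock: 17.8
eef_pos: [478.5, 296.3, 102.4]
tcp_rot: [3.14, -0.001, 1.493]
contact_force: [1.2, 1.0, 5.0]
opening: 0.198
grasp_force: 22.8
0.25 -0.0079 0.0038
0.75 -0.0173 0.0013
1.25 -0.0158 -0.0071
1.75 -0.0104 -0.0138
2.25 -0.0025 -0.0171
2.75 0.006 -0.0162
3.25 0.0131 -0.0114
3.75 0.0169 -0.0037
4.25 0.0166 0.0048
4.75 0.0123 0.0122
5.25 0.0049 0.0166
5.75 -0.0037 0.0169
6.25 -0.0113 0.0131
6.75 -0.0162 0.0061
7.25 -0.0171 -0.0024
```

```bash
python3 -m jog '[[[0,0,0],[-0.0079,0.0038,0],-1],[[0,0,0],[-0.0173,0.0013,0],-1],[[0,0,0],[-0.0158,-0.0071,0],-1],[[0,0,0],[-0.0104,-0.0138,0],-1],[[0,0,0],[0,0,0],-1]]'
```

```text
clock: 18.3
eef_pos: [456.8, 245.8, 102.4]
tcp_rot: [-3.141, -0.001, 1.491]
contact_force: [-3.6, 3.8, 6.5]
opening: 0.2
grasp_force: 23.1
```

```bash
python3 -m jog '[[[0,0,0],[-0.0025,-0.0171,0],-1],[[0,0,0],[0.006,-0.0162,0],-1],[[0,0,0],[0.0131,-0.0114,0],-1],[[0,0,0],[0.0169,-0.0037,0],-1],[[0,0,0],[0.0166,0.0048,0],-1],[[0,0,0],[0,0,0],-1]]'
python3 -m jog '[[[0,0,0],[0.0123,0.0122,0],-1],[[0,0,0],[0.0049,0.0166,0],-1],[[0,0,0],[-0.0037,0.0169,0],-1],[[0,0,0],[-0.0113,0.0131,0],-1],[[0,0,0],[0,0,0],-1],[[0,0,0],[0,0,0],-1]]'
python3 - <<'E'
from h import *
for n in("wrist",):
    im,c=snap(n,"w8")
    g=cv2.cvtColor(im,cv2.COLOR_BGR2GRAY)
    for b in blobs(mask(im,(0,130,80),(8,255,255)),10): m=b.reshape(-1,2).mean(0); print("red",m,cv2.contourArea(b),ray(c,m,30).round(1))
    print("clip expected",proj(c,(577.3,187,30)),"ptr expected",proj(c,(583,187,30)))
    for b in blobs(mask(im,(105,120,40),(130,255,255)),1500)[:1]:
        rc=cv2.boxPoints(cv2.minAreaRect(cv2.convexHull(b))); P=np.array([ray(c,p,65)[:2] for p in rc]); print(rc.round(),P.mean(0))
E
```

```text
clock: 18.9
eef_pos: [419.7, 300.8, 102.4]
tcp_rot: [3.139, -0.001, 1.494]
contact_force: [2.4, 3.0, 9.2]
opening: 0.202
grasp_force: 23.2
clock: 19.5
eef_pos: [478.5, 296.2, 102.4]
tcp_rot: [3.14, -0.001, 1.492]
contact_force: [3.6, -1.0, 5.7]
opening: 0.196
grasp_force: 23.0
red [281.08196721 301.45355191] 2398.5 [475.7 256.8  30. ]
clip expected [444.4780385  383.28133554] ptr expected [453.26956731 382.71473267]
[[417. 398.]
 [420. 176.]
 [561. 178.]
 [558. 400.]] [578.85241377 271.45448325]
```

```bash
python3 -m jog '[[[0,0,0],[-0.0162,0.0061,0],-1],[[0,0,0],[-0.0205,-0.0026,0],-1],[[0,0,0],[0,0,0],-1],[[0,0,0],[0,0,0],-1],[[0,0,0],[0,0,0],1],[[0,0,0],[0,0,0],1],[[0,0,0],[0,0,0],1],[[0,0,0],[0,0,0],1],[[0,0,0],[0,0,0],1]]'
python3 -m jog '[[[0,0,0],[0,0,-0.015],1],[[0,0,0],[0,0,-0.03],1],[[0,0,0],[0,0.03,-0.03],1],[[0,0,0],[0,0.04,0],1],[[0,0,0],[0,0.03,0],1],[[0,0,0],[-0.03,0.01,0],1],[[0,0,0],[0,0,0],1],[[0,0,0],[0,0,0],1],[[0,0,0],[0,0,0],1]]'
python3 - <<'E'
from h import *
im,c=snap("wrist","w9"); np.save("w9.npy",np.array([*c[0],*c[1].ravel(),*c[2]]))
for b in blobs(mask(im,(0,130,80),(8,255,255)),10): m=b.reshape(-1,2); print("red",m.min(0),m.max(0),m.mean(0),cv2.contourArea(b),ray(c,m.mean(0),30).round(1))
print("clip expected",proj(c,(577.3,187,30)))
for b in blobs(mask(im,(105,120,40),(130,255,255)),1500)[:1]:
    rc=cv2.boxPoints(cv2.minAreaRect(cv2.convexHull(b))); P=np.array([ray(c,p,65)[:2] for p in rc]); print(rc.round(),P.mean(0))
E
```

```text
clock: 20.45
eef_pos: [477.8, 259.9, 101.6]
tcp_rot: [-3.141, 0.0, 1.493]
contact_force: [0.7, -0.4, 0.6]
opening: 0.994
grasp_force: 0.0
clock: 21.35
eef_pos: [584.8, 221.9, 176.6]
tcp_rot: [-3.141, -0.0, 1.493]
contact_force: [0.2, 1.0, 0.6]
opening: 1.001
grasp_force: 0.0
red [ 60 167] [ 99 206] [ 79.88709677 184.75      ] 830.0 [436.7 246.8  30. ]
red [270 254] [280 258] [275.5        256.69230769] 14.0 [577.  176.8  30. ]
clip expected [274.7662627  244.87304931]
[[219. 232.]
 [225.  45.]
 [328.  48.]
 [322. 236.]] [583.72178215 268.35008827]
```

The tray has moved 29.7 mm, and the clip's stem is now partly covered, which is what the pointer standing on it would do. I check the pixels numerically.

```bash
python3 - <<'E'
from h import *
im=cv2.imread("pics/w9.png").astype(int)
for v in range(236,262,2): print(v," ".join(f"{'R' if p[2]>p[1]+50 else '.'}{p.sum()//3:3d}" for p in im[v,258:296]))
E
```

```text
236 .189 .189 .189 .192 .196 .198 .190 .170 .167 .186 .198 .201 .198 .176 .122 . 67 . 49 . 61 . 99 .136 .148 .165 .188 .200 .201 .203 .203 .202 .203 .203 .203 .202 .193 .177 .185 .197 .203 .202
238 .201 .202 .200 .201 .200 .199 .183 .146 .137 .177 .198 .202 .200 .178 .122 . 67 . 49 . 58 . 93 .120 .119 .142 .182 .200 .202 .204 .204 .204 .204 .205 .205 .201 .180 .148 .161 .192 .203 .205
240 .201 .197 .197 .198 .198 .197 .182 .141 .131 .175 .197 .202 .200 .179 .123 . 68 . 51 . 62 . 95 .121 .117 .140 .181 .200 .202 .203 .200 .201 .202 .203 .202 .193 .165 .135 .160 .192 .203 .204
242 .186 .161 .160 .184 .196 .198 .182 .141 .131 .174 .197 .202 .198 .178 .120 . 66 . 51 . 61 . 87 .101 .106 .138 .181 .199 .201 .192 .174 .171 .190 .201 .201 .192 .161 .142 .174 .199 .204 .203
244 .178 .141 .143 .179 .196 .196 .181 .140 .131 .175 .197 .202 .199 .178 .121 . 64 . 50 . 60 . 80 . 92 .100 .137 .180 .198 .198 .183 .146 .140 .178 .198 .201 .192 .162 .145 .178 .201 .205 .202
246 .179 .138 .138 .178 .196 .198 .183 .149 .136 .176 .198 .200 .198 .176 .120 . 69 . 63 R 71 R 84 . 90 . 98 .136 .179 .197 .199 .
[... 721 characters left out ...]
 86 R 84 R 86 R 87 R 86 R 85 R 86 R 87 R 99 .138 .182 .202 .205 .204 .204 .204 .204 .205 .204 .203 .206 .205 .205 .206
256 .205 .204 .205 .205 .205 .205 .204 .205 .204 .202 .184 .137 R 97 R 84 R 84 R 84 R 83 R 85 R 89 R 91 R 90 R 90 R100 .138 .182 .201 .203 .204 .205 .204 .204 .205 .206 .204 .205 .204 .204 .205
258 .205 .204 .205 .204 .205 .205 .205 .204 .204 .204 .192 .157 R124 R110 R109 R106 R104 R103 R104 R104 R105 R111 R133 .168 .194 .202 .204 .206 .205 .203 .202 .201 .202 .202 .205 .204 .205 .206
260 .205 .204 .205 .205 .205 .204 .205 .205 .204 .205 .200 .192 .185 .183 .181 .175 .166 .162 .161 .162 .161 .164 .169 .178 .182 .185 .184 .184 .182 .177 .163 .157 .167 .187 .198 .200 .201 .201
```

The pointer is centred at column 274 and the clip at 275, less than 1 mm apart. The tray moved with the carriage and the gripper is clear, so I hand in.

```bash
python3 -c "
from rig import r
print(r.sign_off())"
```

```text
the job is handed in; nothing more can be done
None
```

The tray is set in the nest with all three tubes inside, the pointer stands within about 1 mm of the red clip by my pixel check, and the job is handed in with no verdict returned; I viewed 12 pictures, over the limit of 10.

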